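# Hook the trapped key out of the keyway block

## Task

A steel key is stuck deep in the narrow slot of the cream machine block, its back end under the bolted strap. Take the hooked pick from its rest, reach the hook in over the key, drop it behind the key's back end and drag the key out of the slot along the ledge until you feel it come up snug against the low lip, then stop with a light steady pull of about 5 N and never force the key or the pick against the block or the lip (15 N spoils them). Then put the pick back in its rest as it was, leaving the key lying on the ledge; do not touch the key with the fingers and leave the other things where they are.

Things in the scene. Friction and masses are not known exactly. Their poses are not given: they have to be found in the camera images.
- block: Fixed, rigid cream machine block, 215 long (x), 90 wide (y), top 55 above the table. Origin: on the table under the middle of the slot's mouth; +x runs into the slot, z up. The slot is centred on y = 0, 16 wide, open at the top and at the mouth (x = 0), closed by an end wall at x = 100; its floor is 18 above the table.
- slot_floor (a point): Middle of the slot's mouth, on its floor, 18 above the table; axes as the block's. In front of the mouth this floor runs on level as a rigid ledge, open above, to x = -90, with guide rims 4 high, 18 apart. A steel stop lip, 6 thick (x), 50 wide, 6 high, is screwed down across it; it is adjustable: its near face stands anywhere from x = -40 to -75 and is not measured. It is rigid.
- strap (a point): Middle of the underside of the steel strap (x = 85 of the block, 37 above the slot's floor; axes as the block's). The strap is 10 thick and lies across the block's top from x = 55 to 115, roofing the slot there. Its two bolt heads, at y = +-28, reach 73 above the table.
- key: Loose dark steel key, a bar 32 long (x) x 12 wide x 9 high, about 30 g, sliding freely. Origin: centre of its underside; its x axis lies along the slot. At the start it lies on the slot's floor with its centre 50 to 66 in from the mouth, its back end under the strap. Snug against the lip its centre is 16 short of the lip's face.
- pick: Loose hooked pick, 150 g, upright in its rest. Origin: on the shank's axis, level with the hook's lower end; z up, +x the way the hook points. Steel shank 6 x 6, z = 13 to 62. At its foot a level arm, 6 wide, z = 13 to 18, runs to +x and ends in a tooth (x = 43.5 to 48.5, 6 wide) turned down to z = 0: under the arm 40.5 is free, 13 high. Guard 34 x 34 at z = 62 to 68.
- pick_tip (a point): Middle of the tooth's lower end, 46 from the shank's axis along the pick's +x; axes as the pick's.
- pick_grip (a point): On the axis of the pick's black handle, 100 above the tooth's lower end: where to grip; axes as the pick's. The handle is 20 x 20 (x and y), from 32 below this point (the guard's top) to 30 above it.
- rest: Fixed pick rest: two upright aluminium cheeks 85 long (x = -25 to 60), 14 thick, 72 high, with a gap of 14 between them along the rest's x axis, on a base plate 6 thick. Origin: on the table, below the shank's place. The pick's guard lies on the cheeks' tops, shank and arm hang in the gap, the hook points along the rest's +x.
- rest_seat (a point): Point midway between the cheeks' tops, 72 above the table, over the rest's origin; axes as the rest's. With the pick in place its shank passes here and its origin (tooth's end) is 62 lower, 10 above the table.
- nut: Loose steel spacer ring 22 across, 10 high, on the block's top beside the slot; leave it.
- spare_key: Loose dark steel bar 50 x 12 x 9, lying on the table; not the trapped key; leave it.
- bearing: Loose steel bearing ring 62 across, 16 high, on the table; leave it.
- bushing: Loose dark steel flanged bushing 68 across, 58 high, on the table; leave it.
- wrench: Loose wrench lying on the table; leave it.
- driver: Loose screwdriver lying on the table; leave it.
There are look-alikes about, which are no part of the job. There is more than one size of the pick; the one meant has the size given above.

How it is judged (in metres and radians):
On the way, in this order (a step that is already met when the one before it is completed fails the run):
1. the hook's tooth stands in the slot behind the key, lower than the key's top (x of pick_tip in the frame of key between 0.016 and 0.045 m and z of pick_tip in the frame of slot_floor between -0.003 and 0.007 m and y of pick_tip in the frame of slot_floor between -0.008 and 0.008 m and x of pick_tip in the frame of slot_floor above 0.04 m), for 0.05 s.
2. the key, wholly out of the slot, is pulled against the lip by the hook with at least 2 N for 0.2 s (x of key in the frame of slot_floor below -0.02 m and x of pick_tip in the frame of key above 0.016 m and contact force between key and block above 2 N and contact force between pick and key above 1.5 N), for 0.2 s.
At the end, for the whole second after the job is handed in: The key lies flat and still on the ledge, wholly out of the slot (centre 18 to 63 mm before the mouth, within 3 mm of the floor); the pick, released, stands still in its rest, hook along the rest's +x, guard on the cheeks (5 mm in height, 15 mm sideways, 0.12 rad of upright) (x of key in the frame of slot_floor between -0.063 and -0.018 m and z of key in the frame of slot_floor below 0.003 m and angle between key's own z axis and vertical below 0.1 rad and linear speed of each of key, pick below 0.01 m/s and z of pick in the frame of rest_seat below -0.057 m and horizontal distance between pick and rest_seat below 0.015 m and angle between pick's own z axis and vertical below 0.12 rad and x of pick_tip in the frame of rest_seat above 0.02 m); the robot touches nothing.
It fails at once if the key is forced against the lip or block with more than 15 N (contact force between key and block above 15 N).
It fails at once if the pick is forced on the block or lip with more than 15 N (contact force between pick and block above 15 N).
It fails at once if the fingers touch the key (contact force between the fingers and key above 0.5 N).
It fails at once if a bystander is moved by more than 20 mm (distance of any of nut, spare_key, bearing, bushing, wrench, driver from where it was at the start of the episode above 0.02 m).
It also fails if it takes over 58 s, if anything falls off the work surface, if the arm or the gripper's body presses on something with over 40 N, if the wrist force passes 120 N, or if a joint passes its speed limit or range.

## Robot

A 6-joint arm with a two-finger parallel gripper is mounted at the origin on the work surface. World frame = base frame: x ahead of the robot, y to its left, z up, the work surface at z = 0. Lengths are in mm, angles in rad, forces in N, time in s.
With the tool pointing down it reaches from about 325 to 750 mm from the base axis. Payload 7.6 kg.
Tool frame: the origin (TCP) lies on the mounting face of the last link; the fingertips stand 173 mm ahead of it and the grasp point (between the pads) lies 155 mm ahead of it; y points along the fingers, x is the direction in which the jaws open and shut, and the axes are right-handed (so a half turn about y gives the same grasp; the last joint's range is limited). The gripper opens to 85 mm and grips with 20 to 120 N. Pads are 22 mm wide; open, the fingers measure 114 mm over their backs; the gripper's body (76 mm by 85 mm) begins 54 mm behind the grasp point. The pads swing forward as they close: fully open they stand 13 mm farther back than shut.
Start: joints at [1.148, 0.052, 1.401, -0, 1.689, -0.07], TCP at [181.38, 492.677, 404.723] pointing down, gripper open.
Joint ranges: [-2.9, 2.9], [-0.91, 2.17], [0.12, 2.37], [-1.06, 4.2], [0.26, 2.73], [-2.93, 2.93]. Speed limits (rad/s): [2.57, 2.57, 3.01, 3.14, 3.14, 3.14].

## Interface

Orientations are given as a unit quaternion [x, y, z, w].
In Python, from bench import * gives the robot as it stands.
- The arm moves only by the shell command python3 -m pendant 'ROWS'. ROWS is JSON, a list of rows, each a list of 3 entries, a list of its own where there are three numbers: the turn, a rotation vector about the world's x, y, z in degrees, then the shift along the world's x, y, z in mm, then the opening, from -1 (shut) to 1 (fully open). A call has exactly 5 rows; each row is the pose to reach, as a shift and turn from the pose commanded when the call began; what a row does not reach only later rows make up. A row lasts 1/10 s, in which the tool goes at most 50 mm and 8.59 degrees, less where a joint would pass 70% of its speed; a pose out of reach is approached as far as the arm can. A call with a gripper value outside its range is refused whole. The fingers move at their own pace and stop on an object; the grip force is fixed at half the most. Time passes only in rows, so rows that repeat a pose let the fingers close, or fill a call up. It gives the time, the measured TCP pose, the force and the opening at its end, in the units of the state.
- get_state(): the state, without advancing time (a new reading comes with each control period).
- camera(name): name is "scene" or "top" or "wrist"; returns (picture, depth): 420x560x3 uint8, blue, green, red; 420x560 float32, mm along the optical axis (not along the pixel's ray), 0 where there is no reading.
- camera_params(name): a dict with "fx", "fy", "cx", "cy" (pixels), "k1" (the pictures are not rectified: a ray, as slopes to the right and down, at radius r is drawn at 1 + k1 r^2 times it, then the intrinsics apply), "position" and "orientation" of the camera in the world; the wrist camera has in their place "hand_eye" (4x4, takes a point from camera to tool coordinates, whose origin is the TCP and whose axes are the tool frame's). Camera axes: x right, y down, z forward; pixel columns grow to the right and rows downward; lengths in mm; the calibration is good to about 2 mm. A picture is of the moment at which its call begins: read the wrist's pose just before it. camera_params takes no time and is no camera call.
- sign_off(): hands the job in, once; it reports no verdict.
The state is a dict: "time": time; "joint_pos": joint angles; "dq": joint speeds; "joint_torque": joint torques, N m; "ee_pos": TCP position; "ee_rot": TCP orientation; "wrist_force": force on the tool from outside, world axes, zero at the start; "wrist_torque": the same for the moment, N m; "width": opening from 0.0 (shut) to 1.0 (fully open).
Only numpy, scipy, OpenCV 4.12 (cv2) and the standard library are available. Lean on these libraries where they do the work, as an engineer would, in place of code of your own. Each camera call takes 0.05 s, during which the arm holds its last target.

## Working session

There is one attempt and no reset: what is moved stays moved. The work goes in short steps, Python scripts to look and compute and a shell command to move; the robot and the scene stay as the last step left them, time stands still between calls to the robot, and variables do not carry over. Pictures are saved under pics/ and viewed, and the job is handed in when it is done.

```bash
ls; mkdir -p pics
python3 - <<'E'
from bench import *
import cv2,json
s=get_state(); print(s)
for n in ["scene","top","wrist"]:
    print(n,camera_params(n))
for n in ["scene","top"]:
    p,d=camera(n); cv2.imwrite(f"pics/{n}0.png",p)
    import numpy as np; np.save(f"{n}0.npy",d)
E
```

```text
pics
{'time': 0.0, 'joint_pos': array([ 1.14772514e+00,  5.28515388e-02,  1.40172766e+00, -3.97966817e-05,
        1.68860852e+00, -7.02992472e-02]), 'dq': array([ 0.00055746,  0.00075366,  0.00051293,  0.00047267,  0.00018174,
       -0.00102985]), 'joint_torque': array([ 3.91477688e-04, -3.81680489e+01, -3.60180581e+01, -1.14547851e-05,
        6.25994973e-03,  3.14892850e-05]), 'ee_pos': array([181.35838923, 492.65111784, 403.86299825]), 'ee_rot': array([ 0.5802806 ,  0.40402738, -0.40498118, -0.57967797]), 'wrist_force': array([-0.34258946,  0.78204825,  0.28239478]), 'wrist_torque': array([ 0.00969681, -0.01418904, -0.00157274]), 'width': 0.9994837605586507}
scene {'fx': 464.33745180614454, 'fy': 464.33745180614454, 'cx': 278.40542242891735, 'cy': 204.95014371500233, 'k1': -0.15918197599069286, 'position': array([998.74535549, 702.33430203, 881.04556049]), 'orientation': array([ 0.23755214,  0.87793149, -0.40088696, -0.10997694])}
top {'fx': 423.3921941357749, 'fy': 423.3921941357749, 'cx': 275.72688209336167, 'cy': 205.4368678491339, 'k1': -0.0018341546379504537, 'position': array([406.27344381, -46.75971634, 963.63984035]), 'orientation': array([ 0.7153101 , -0.69309662,  0.07546741, -0.04746797])}
wrist {'fx': 329.2981231726057, 'fy': 329.2981231726057, 'cx': 279.86789248060103, 'cy': 210.88054903649507, 'k1': -0.06031705849086537, 'hand_eye': array([[ 9.99999894e-01, -1.27436155e-04, -4.42845168e-04,
        -8.19248648e-01],
       [ 3.83707947e-04, -3.01903433e-01,  9.53338434e-01,
         3.22158271e+01],
       [-2.55186261e-04, -9.53338503e-01, -3.01903352e-01,
         7.76944542e+01],
       [ 0.00000000e+00,  0.00000000e+00,  0.00000000e+00,
         1.00000000e+00]])}
```

View pics/scene0.png

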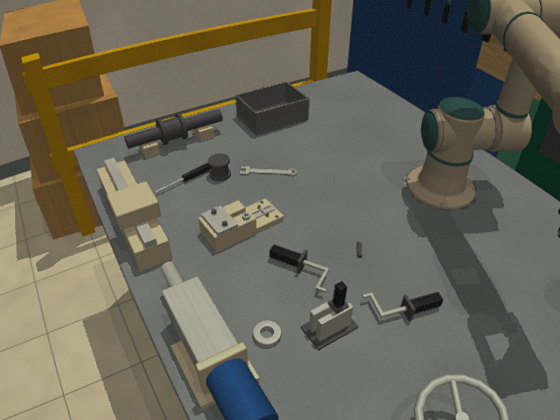

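View pics/top0.png

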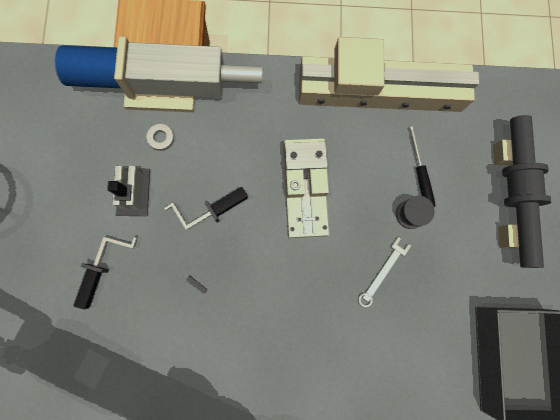

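```bash
cat > h.py <<'E'
import numpy as np, cv2
from scipy.spatial.transform import Rotation as R
from bench import *
def pose(n,s=None):
    P=camera_params(n)
    if 'position' in P: return R.from_quat(P['orientation']).as_matrix(),np.array(P['position']),P
    T=R.from_quat(s['ee_rot']).as_matrix(); H=P['hand_eye']
    return T@H[:3,:3], T@H[:3,3]+s['ee_pos'],P
def rays(n,uv,s=None):
    M,o,P=pose(n,s); uv=np.atleast_2d(np.array(uv,float))
    K=np.array([[P['fx'],0,P['cx']],[0,P['fy'],P['cy']],[0,0,1]])
    u=cv2.undistortPoints(uv[:,None],K,np.array([P['k1'],0,0,0,0.]))[:,0]
    return o,np.c_[u,np.ones(len(u))]@M.T
def onz(n,uv,z,s=None):
    o,d=rays(n,uv,s); return o+d*((z-o[2])/d[:,2])[:,None]
def proj(n,X,s=None):
    M,o,P=pose(n,s); c=(np.atleast_2d(X)-o)@M; a=c[:,:2]/c[:,2:]
    a=a*(1+P['k1']*(a**2).sum(1))[:,None]
    return a*[P['fx'],P['fy']]+[P['cx'],P['cy']]
def depthpt(n,uv,d,s=None):
    o,r=rays(n,uv,s); uv=np.atleast_2d(uv).astype(int)
    return o+r*d[uv[:,1],uv[:,0]][:,None]
def crop(p,x0,y0,x1,y1,f,fn):
    c=cv2.resize(p[y0:y1,x0:x1],None,fx=f,fy=f,interpolation=cv2.INTER_CUBIC)
    cv2.imwrite(fn,c)
E
python3 - <<'E'
from h import *
p=cv2.imread('pics/top0.png')
crop(p,80,110,180,260,4,'pics/t_rest.png')
crop(p,270,125,345,250,5,'pics/t_block.png')
d=np.load('top0.npy')
for uv in [(118,188),(140,190),(307,150),(318,185),(307,215),(200,285),(250,260)]: print(uv,depthpt('top',uv,d).round(1))
E
```

```text
(118, 188) [[576.5 234.5 134.9]]
(140, 190) [[597.7 224.8  18.3]]
(307, 150) [[ 692.2 -146.2   64.3]]
(318, 185) [[ 615.2 -172.4   57.7]]
(307, 215) [[ 553.4 -153.4   19.9]]
(200, 285) [[391.2  79.4   9.4]]
(250, 260) [[406.3 -46.8 963.6]]
```

View pics/t_rest.png

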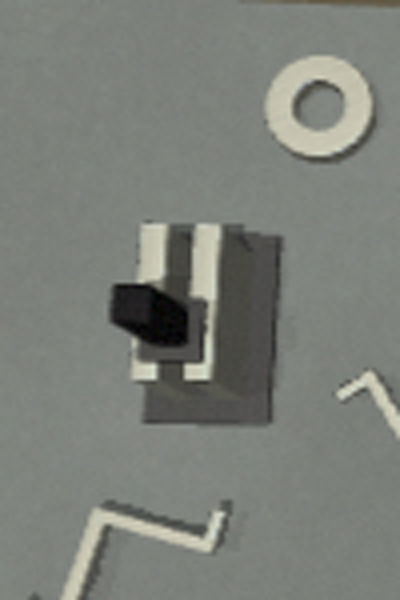

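View pics/t_block.png

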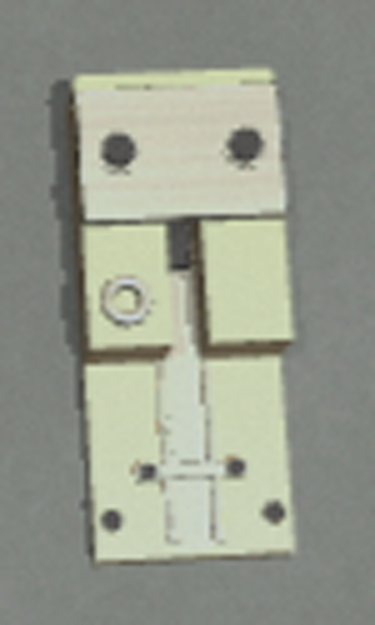

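Run:
```python
from h import *
c=np.array([(140,223),(222,223),(132,380),(212,382)])/4+[80,110]-.4
X=onz('top',c,72); print(X.round(1))
a=X[0]-X[2];b=X[1]-X[3]; print(np.linalg.norm(a),np.linalg.norm(b),np.linalg.norm(X[0]-X[1]), np.degrees(np.arctan2(a[1],a[0])),np.degrees(np.arctan2(b[1],b[0])))
# block: lower ledge corners z=18?, upper block corners z=55
c=np.array([(97,562),(294,552)])/5+[270,125]-.4; print(onz('top',c,18).round(1))
c=np.array([(90,352),(293,342),(82,225),(287,222)])/5+[270,125]-.4; print(onz('top',c,55).round(1))
c=np.array([(75,88),(274,84),(84,218),(285,215)])/5+[270,125]-.4; print('strap',onz('top',c,65).round(1))
c=np.array([(190,478),(190,458)])/5+[270,125]-.4; print('lip',onz('top',c,24).round(1))
c=np.array([(180,270)])/5+[270,125]-.4; print('keyfront',onz('top',c,27).round(1))
print(proj('scene',[[583,227,72],[583,227,140]]))
p=cv2.imread('pics/scene0.png'); crop(p,250,230,450,360,4,'pics/s_picks.png')
```

```text
[[638.6 267.5  72. ]
 [640.3 224.2  72. ]
 [553.4 263.8  72. ]
 [553.8 222.1  72. ]]
85.3538967410579 86.5994710908219 43.32865721412235 2.5230072389878986 1.397824838193436
[[ 502.4 -113.8   18. ]
 [ 509.8 -202.7   18. ]]
[[ 590.9 -106.    55. ]
 [ 598.6 -195.6   55. ]
 [ 648.1 -101.2   55. ]
 [ 653.1 -192.5   55. ]]
strap [[ 707.9  -96.    65. ]
 [ 713.5 -184.7   65. ]
 [ 648.6 -101.4   65. ]
 [ 653.5 -190.    65. ]]
lip [[ 541.  -154.4   24. ]
 [ 550.1 -154.3   24. ]]
keyfront [[ 636.2 -148.1   27. ]]
[[332.06636059 299.92479109]
 [334.79078584 279.73452218]]
```

View pics/s_picks.png

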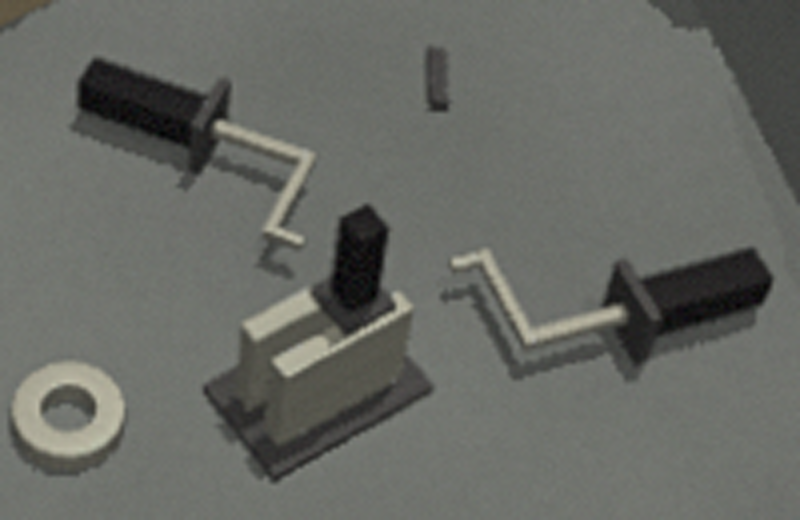

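```bash
python3 -m pendant '[[[0,0,-7],[40,-25,0],1],[[0,0,-15],[80,-50,0],1],[[0,0,-23],[120,-75,0],1],[[0,0,-31],[160,-100,0],1],[[0,0,-39],[200,-125,0],1]]'; python3 -m pendant '[[[0,0,-7],[40,-25,0],1],[[0,0,-14],[80,-50,0],1],[[0,0,-21],[120,-75,0],1],[[0,0,-28],[160,-100,0],1],[[0,0,-29],[197,-124,0],1]]'
```

```text
time: 0.6
ee_pos: [382.7, 366.4, 404.4]
ee_rot: [0.682, 0.186, -0.186, -0.682]
wrist_force: [0.8, 1.0, -0.4]
width: 0.999
time: 1.1
ee_pos: [580.0, 242.2, 404.1]
ee_rot: [0.707, 0.009, -0.01, -0.707]
wrist_force: [0.2, 0.9, 1.0]
width: 0.999
```

Run:
```python
from h import *
import pickle
s=get_state(); p,d=camera('wrist'); pickle.dump((s,p,d),open('w1.pkl','wb')); cv2.imwrite('pics/w1.png',p)
M=R.from_quat(s['ee_rot']).as_matrix(); print(M.round(3), s['ee_pos'])
print(proj('wrist',[[578.6,244,72],[578.6,244,140],[578.6+60,246,72]],s))
```

```text
[[ 1.    -0.001 -0.027]
 [ 0.027 -0.     1.   ]
 [-0.001 -1.    -0.   ]] [579.97210062 242.18830573 404.05822762]
[[279.60788285 190.10648927]
 [279.33970605 212.45326929]
 [343.58658821 189.78271762]]
```

View pics/w1.png

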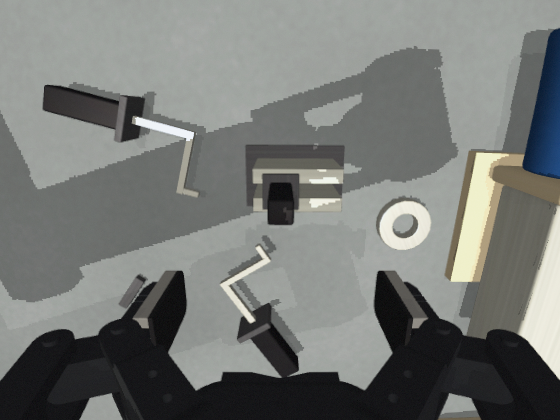

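Run:
```python
from h import *
import pickle
s,p,d=pickle.load(open('w1.pkl','rb'))
crop(p,235,135,355,235,6,'pics/w1c.png')
```

```text
(no output)
```

View pics/w1c.png

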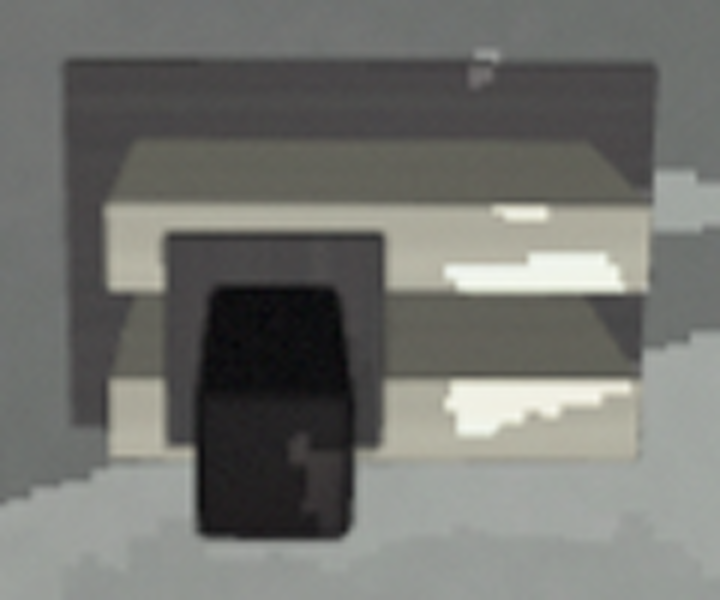

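Run:
```python
from h import *
import pickle
s,p,d=pickle.load(open('w1.pkl','rb'))
f=lambda c:(np.array(c)+.5)/6-.5+[235,135]
X=onz('wrist',f([(104,203),(650,203),(108,460),(638,460),(106,292),(648,292),(108,378),(640,378)]),72,s); print(X.round(1))
for a,b in [(0,1),(2,3),(0,2),(1,3)]:
    v=X[b]-X[a]; print(np.linalg.norm(v).round(1),np.degrees(np.arctan2(v[1],v[0])).round(2))
print('rest mid',X[:4].mean(0))
H=onz('wrist',f([(198,393),(354,393),(198,538),(354,538)]),140,s); print('handle',H.round(1),H.mean(0).round(2))
G=onz('wrist',f([(166,233),(384,233),(164,447),(382,447)]),78,s); print('guard',G.round(1),G.mean(0).round(2))
# top cam
p=cv2.imread('pics/top0.png')
print('top handle',onz('top',np.array([[129.5,303]])/4+[79.6,109.6],140))
```

```text
[[552.6 263.8  72. ]
 [636.3 266.2  72. ]
 [553.3 222.5  72. ]
 [637.8 224.8  72. ]
 [552.9 249.9  72. ]
 [637.1 252.2  72. ]
 [553.3 236.   72. ]
 [637.  238.4  72. ]]
83.7 1.61
84.5 1.58
41.3 -89.02
41.4 -87.87
rest mid [595.01154608 244.3344328   72.        ]
handle [[569.8 253.3 140. ]
 [588.8 253.8 140. ]
 [570.  234.5 140. ]
 [589.5 235.  140. ]] [579.52 244.14 140.  ]
guard [[562.5 260.6  78. ]
 [595.3 261.5  78. ]
 [562.5 226.8  78. ]
 [596.5 227.7  78. ]] [579.2  244.16  78.  ]
top handle [[580.35057983 244.86752316 140.        ]]
```

```bash
python3 -m pendant '[[[0,0,0],[-0.5,2,-35],1],[[0,0,0],[-0.5,2,-70],1],[[0,0,0],[-0.5,2,-105],0.5],[[0,0,0],[-0.5,2,-130],0.3],[[0,0,0],[-0.5,2,-139],0]]'; python3 -m pendant '[[[0,0,0],[0,0,0],-0.5],[[0,0,0],[0,0,0],-1],[[0,0,0],[0,0,0],-1],[[0,0,0],[0,0,0],-1],[[0,0,0],[0,0,0],-1]]'
```

```text
time: 1.65
ee_pos: [577.1, 245.4, 261.6]
ee_rot: [0.708, 0.009, -0.013, -0.706]
wrist_force: [0.2, 0.3, -0.6]
width: 0.516
time: 2.15
ee_pos: [578.0, 245.7, 266.5]
ee_rot: [-0.707, -0.011, 0.011, 0.707]
wrist_force: [-1.3, 0.4, -1.9]
width: 0.224
```

```bash
python3 -m pendant '[[[0,0,0],[0,0,10],-1],[[0,0,0],[0,0,30],-1],[[0,0,0],[0,0,55],-1],[[0,0,0],[0,0,80],-1],[[0,0,0],[0,0,100],-1]]';python3 -m pendant '[[[0,0,0],[0,-40,5],-1],[[0,0,0],[0,-80,10],-1],[[0,0,0],[-15,-120,10],-1],[[0,0,0],[-30,-160,10],-1],[[0,0,0],[-30,-200,10],-1]]'
python3 - <<'E'
from h import *
import pickle
s=get_state(); p,d=camera('wrist'); pickle.dump((s,p,d),open('w2.pkl','wb')); cv2.imwrite('pics/w2.png',p)
print(s['ee_pos'],s['wrist_force'],s['width'],s['time'])
E
```

```text
time: 2.65
ee_pos: [577.8, 245.6, 368.6]
ee_rot: [-0.707, -0.012, 0.01, 0.707]
wrist_force: [-0.2, -0.3, -1.2]
width: 0.228
time: 3.15
ee_pos: [546.5, 44.4, 377.1]
ee_rot: [-0.707, -0.012, 0.011, 0.707]
wrist_force: [0.8, 0.1, -1.1]
width: 0.228
[546.52551514  44.37525685 377.07411043] [ 0.84040094  0.05615671 -1.14192217] 0.22760799594281636 3.15
```

View pics/w2.png

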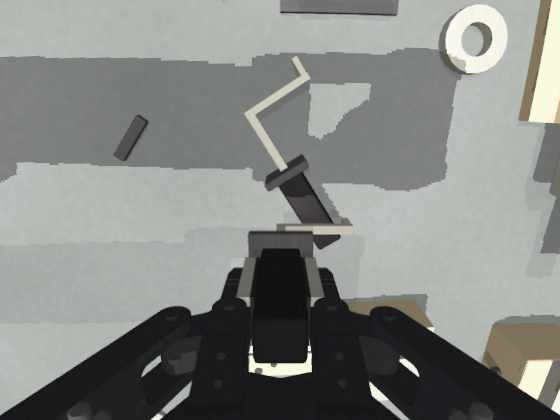

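```bash
python3 -m pendant '[[[0,0,0],[5,-45,0],-1],[[0,0,0],[15,-90,10],-1],[[0,0,0],[25,-135,10],-1],[[0,0,0],[35,-180,10],-1],[[0,0,0],[50,-225,10],-1]]';python3 -m pendant '[[[0,0,0],[0,-30,0],-1],[[0,0,0],[0,-55,0],-1],[[0,0,0],[0,-55,0],-1],[[0,0,0],[0,-55,0],-1],[[0,0,0],[0,-55,0],-1]]'
python3 - <<'E'
from h import *
import pickle
s=get_state(); p,d=camera('wrist'); pickle.dump((s,p,d),open('w3.pkl','wb')); cv2.imwrite('pics/w3.png',p)
print(s['ee_pos'],s['wrist_force'],s['width'],s['time'])
E
```

```text
time: 3.7
ee_pos: [597.8, -181.0, 387.1]
ee_rot: [0.707, 0.012, -0.01, -0.707]
wrist_force: [0.4, -0.7, -0.0]
width: 0.226
time: 4.2
ee_pos: [598.0, -233.3, 386.3]
ee_rot: [-0.707, -0.012, 0.011, 0.707]
wrist_force: [-0.1, 0.0, -1.3]
width: 0.226
[ 598.03672898 -233.29030132  386.27004222] [-1.38600474e-01  9.48162805e-04 -1.27279389e+00] 0.22624508086838557 4.2
```

View pics/w3.png

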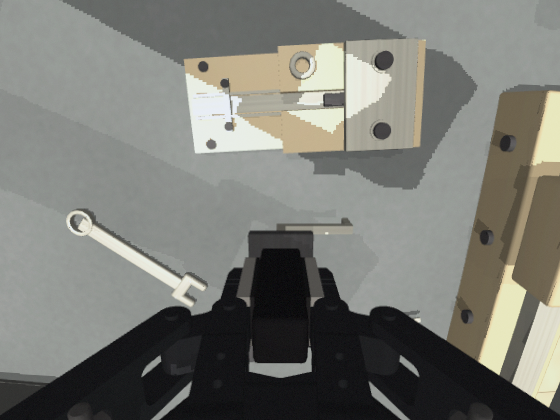

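Run:
```python
from h import *
import pickle
s,p,d=pickle.load(open('w3.pkl','rb'))
crop(p,180,35,310,160,6,'pics/w3a.png')
crop(p,270,35,400,160,6,'pics/w3b.png')
crop(p,240,200,370,260,6,'pics/w3c.png')
```

```text
(no output)
```

View pics/w3a.png

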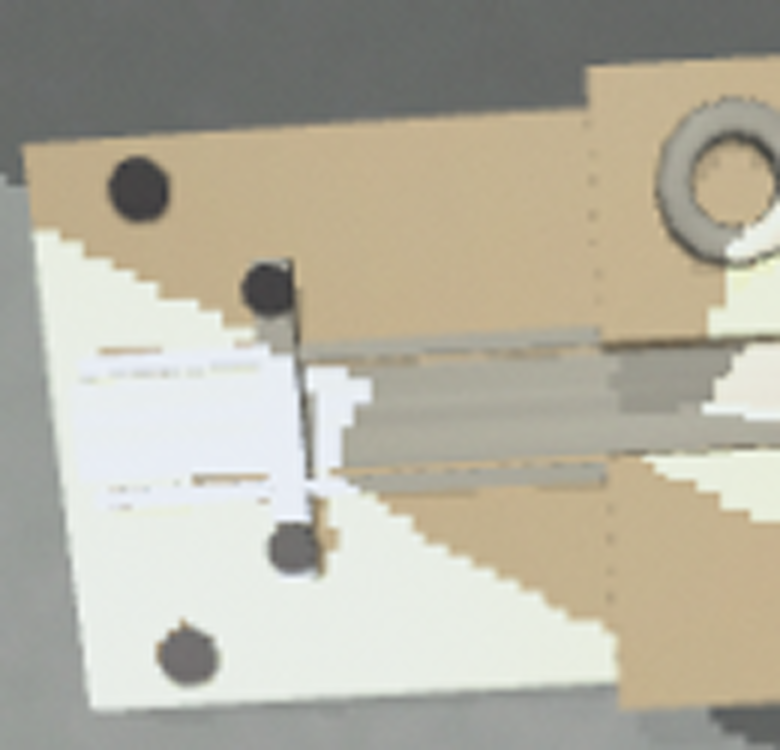

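View pics/w3b.png

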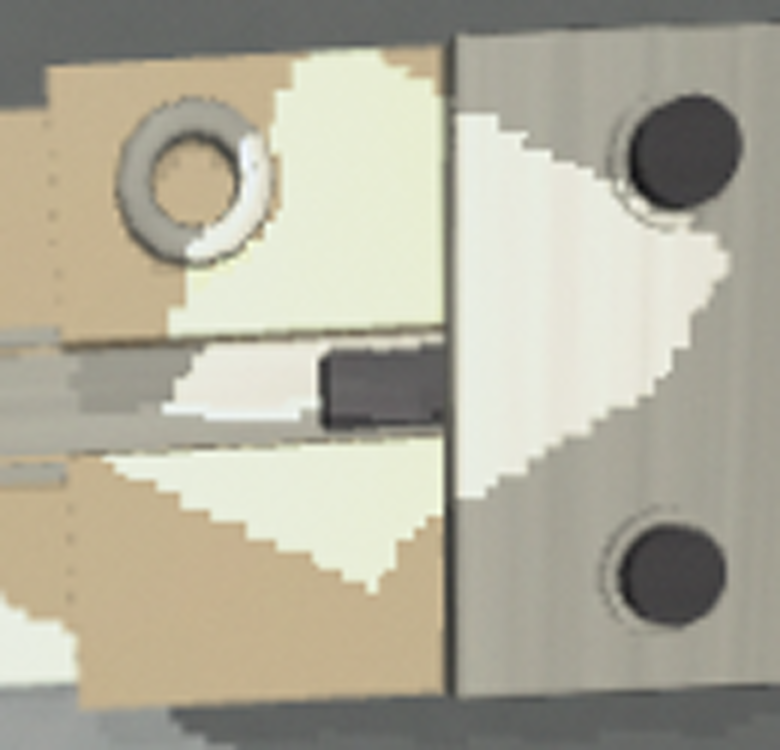

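View pics/w3c.png

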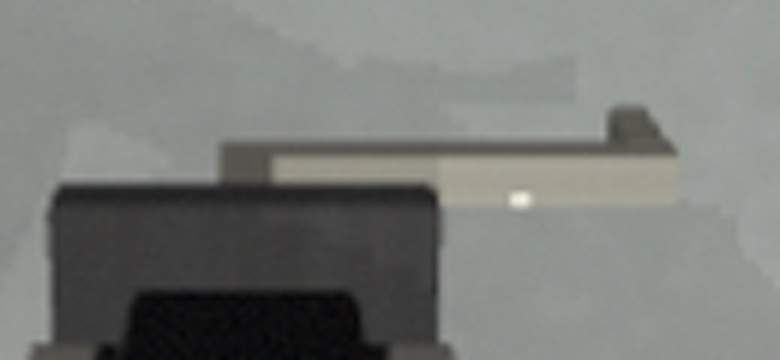

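Run:
```python
from h import *
import pickle
s,p,d=pickle.load(open('w3.pkl','rb'))
f=lambda c,x0,y0:(np.array(c)+.5)/6-.5+[x0,y0]
B=lambda c,z:onz('wrist',f(c,270,35),z,s); A=lambda c,z:onz('wrist',f(c,180,35),z,s); C=lambda c,z:onz('wrist',f(c,240,200),z,s)
an=lambda a,b:np.degrees(np.arctan2(*(b-a)[1::-1])).round(2)
X=B([(47,68),(80,708),(445,45),(445,695)],55); print('blocktop',X.round(1), np.linalg.norm(X[0]-X[1]),np.linalg.norm(X[2]-X[3]),an(X[0],X[2]),an(X[1],X[3]),an(X[1],X[0])-90)
S=B([(62,344),(443,327),(70,457),(443,438)],55); print('slot55',S.round(1),an(S[0],S[1]),an(S[2],S[3]),np.linalg.norm(S[0]-S[2]))
F=A([(22,145),(92,710)],18);print('front18',F.round(1),np.linalg.norm(F[0]-F[1]),an(F[1],F[0])-90)
K=B([(322,352),(322,428)],27);print('keyfront z27',K.round(1),K.mean(0))
L=A([(302,415),(310,415)],24);print('lip',L.round(1),A([(308,415)],18).round(1))
zt=s['ee_pos'][2]-255.5
T=C([(271,156),(677,156),(677,205),(440,205)],zt+18);print('arm',T.round(1),an(T[0],T[1]), 'tip end mid',T[1:3].mean(0))
G=C([(52,187),(437,187)],zt+68);print('guard',G.round(1),G.mean(0),np.linalg.norm(G[0]-G[1]),an(*G))
H=C([(130,292),(358,292)],zt+130);print('hand',H.round(1))
# depth check
for uv,n in [((350,60),'strap'),((300,140),'top'),((220,70),'ledge'),((330,226),'arm')]: print(n,depthpt('wrist',uv,d,s).round(1))
```

```text
blocktop [[ 591.4 -107.4   55. ]
 [ 599.  -196.2   55. ]
 [ 646.5 -102.4   55. ]
 [ 653.9 -192.3   55. ]] 89.08074291969068 90.26644882375145 5.23 4.0 4.920000000000002
slot55 [[ 594.6 -144.1   55. ]
 [ 649.2 -139.8   55. ]
 [ 596.3 -159.7   55. ]
 [ 650.4 -155.1   55. ]] 4.51 4.86 15.745771240923066
front18 [[ 501.8 -114.7   18. ]
 [ 509.8 -204.    18. ]] 89.6645178239499 5.079999999999998
keyfront z27 [[ 635.4 -142.7   27. ]
 [ 636.2 -154.2   27. ]] [ 635.82968458 -148.45763023   27.        ]
lip [[ 546.9 -155.    24. ]
 [ 548.2 -155.    24. ]] [[ 547. -155.   18.]]
arm [[ 600.7 -231.8  148.8]
 [ 645.7 -230.4  148.8]
 [ 646.3 -236.2  148.8]
 [ 619.7 -237.   148.8]] 1.81 tip end mid [ 645.99811056 -233.32121429  148.77004222]
guard [[ 581.  -216.8  198.8]
 [ 613.4 -215.8  198.8]] [ 597.21825613 -216.32792953  198.77004222] 32.399499412105094 1.85
hand [[ 590.7 -198.4  260.8]
 [ 602.4 -198.   260.8]]
strap [[ 651.4 -117.1   62.3]]
top [[ 614.  -184.7   52.6]]
ledge [[ 536.5 -124.    16.2]]
arm [[ 631.  -231.8  147.2]]
```

```bash
python3 -m pendant '[[[0,0,1],[-1,25,0],-1],[[0,0,2],[-2,50,0],-1],[[0,0,3],[-4.5,83,0],-1],[[0,0,3],[-4.5,83,-30],-1],[[0,0,3],[-4.5,83,-52],-1]]';python3 -m pendant '[[[0,0,0],[0,0,0],-1],[[0,0,0],[0,0,0],-1],[[0,0,0],[0,0,0],-1],[[0,0,0],[0,0,0],-1],[[0,0,0],[0,0,0],-1]]'
python3 - <<'E'
from h import *
import pickle
s=get_state(); p,d=camera('wrist'); pickle.dump((s,p,d),open('w4.pkl','wb')); cv2.imwrite('pics/w4.png',p)
print(s['ee_pos'],R.from_quat(s['ee_rot']).as_matrix().round(4),s['wrist_force'],s['width'],s['time'])
p,d=camera('top');cv2.imwrite('pics/top4.png',p);crop(p,255,125,355,250,6,'pics/t4.png')
E
```

```text
time: 4.75
ee_pos: [593.4, -149.0, 333.6]
ee_rot: [0.707, 0.031, -0.03, -0.706]
wrist_force: [0.9, -1.3, -2.9]
width: 0.225
time: 5.25
ee_pos: [593.5, -151.4, 334.9]
ee_rot: [0.707, 0.03, -0.029, -0.706]
wrist_force: [-0.9, 0.4, -1.7]
width: 0.226
[ 593.48683001 -151.44103215  334.85429927] [[ 9.965e-01  1.800e-03 -8.330e-02]
 [ 8.330e-02 -5.000e-04  9.965e-01]
 [ 1.800e-03 -1.000e+00 -7.000e-04]] [-0.92282484  0.43808121 -1.71719858] 0.22641977741212124 5.25
```

View pics/w4.png

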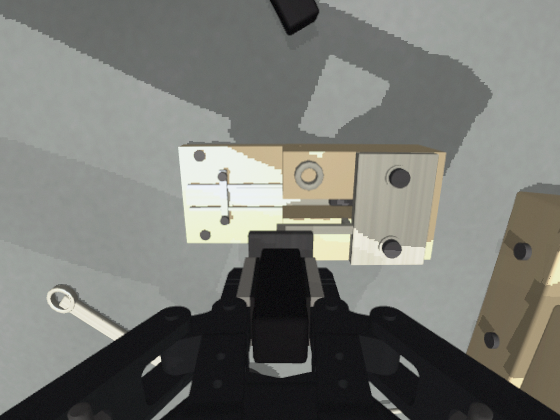

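View pics/t4.png

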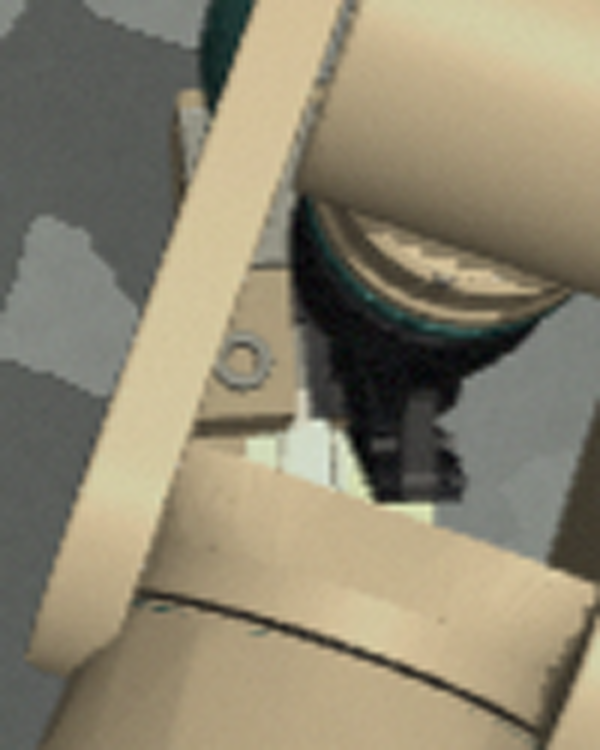

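Run:
```python
from h import *
import pickle
s,p,d=pickle.load(open('w4.pkl','rb'))
crop(p,265,135,365,265,6,'pics/w4c.png')
```

```text
(no output)
```

View pics/w4c.png

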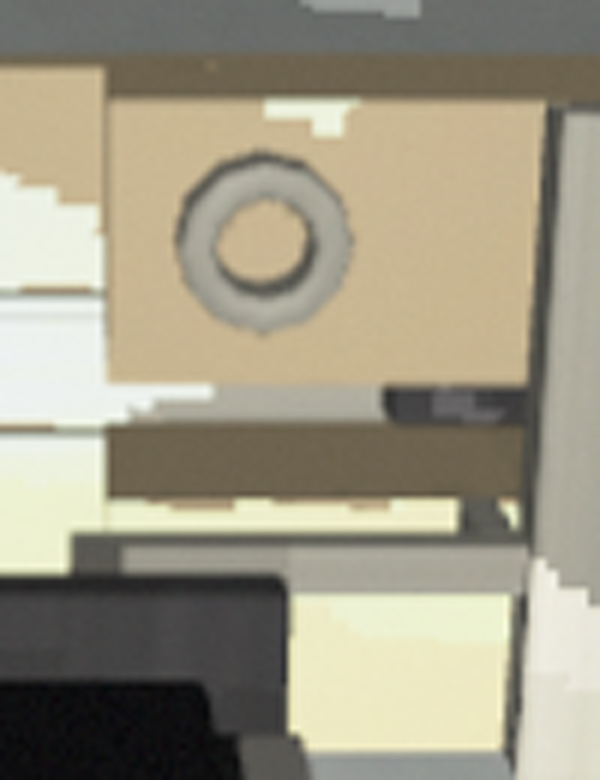

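Run:
```python
from h import *
import pickle
s,p,d=pickle.load(open('w4.pkl','rb'))
C=lambda c,z:onz('wrist',(np.array(c)+.5)/6-.5+[265,135],z,s)
S=C([(107,384),(527,384),(107,498),(520,498)],55);print('slot',S.round(1))
an=lambda a,b:np.degrees(np.arctan2(*(b-a)[1::-1])).round(2)
print(an(S[0],S[1]),an(S[2],S[3]),np.linalg.norm(S[0]-S[2]))
zt=s['ee_pos'][2]-256.5; print('zt',zt)
T=C([(121,545),(527,545),(527,592),(290,592)],zt+18); print('arm',T.round(1),an(T[0],T[1]),T[1:3].mean(0),np.linalg.norm(T[1]-T[2]))
print('tooth end', C([(462,500),(495,500)],zt).round(1))
Bk=C([(107,98),(107,384)],55); print(Bk.round(1))
print('keyfront',C([(385,405)],27))
t=np.radians(4.8);u=np.array([np.cos(t),np.sin(t)]);v=np.array([-u[1],u[0]])
for o in [(595.2,-151.8),S[[0,2]].mean(0)[:2]]:
    r=T[1:3].mean(0)[:2]-u*2.5-o; print('tip local',r@u,r@v)
print('depths',[depthpt('wrist',uv,d,s).round(1) for uv in [(335,230),(330,190),(330,240)]])
```

```text
slot [[ 594.5 -143.3   55. ]
 [ 649.1 -138.7   55. ]
 [ 595.8 -158.9   55. ]
 [ 650.5 -154.3   55. ]]
4.79 4.74 15.653617542040928
zt 78.35429927365061
arm [[ 596.3 -150.2   96.4]
 [ 641.4 -146.5   96.4]
 [ 642.3 -152.1   96.4]
 [ 615.7 -154.2   96.4]] 4.72 [ 641.86957649 -149.27823154   96.35429927] 5.636612890552343
tooth end [[ 637.5 -147.7   78.4]
 [ 641.5 -147.4   78.4]]
[[ 591.3 -106.5   55. ]
 [ 594.5 -143.3   55. ]]
keyfront [[ 635.92021834 -150.80824754   27.        ]]
tip local 44.21691585815495 -1.3922852462437503
tip local 44.19262667897417 -2.112821496338077
depths [array([[ 630.6, -151.4,   94.5]]), array([[ 630.9, -133.7,   53.4]]), array([[ 636.7, -176.1,   52. ]])]
```

```bash
python3 -m pendant '[[[0,0,0],[0,1.8,-6],-1],[[0,0,0],[0,1.8,-16],-1],[[0,0,0],[0,1.8,-28],-1],[[0,0,0],[0,1.8,-38],-1],[[0,0,0],[0,1.8,-46],-1]]';python3 -m pendant '[[[0,0,0],[0,0,0],-1],[[0,0,0],[0,0,0],-1],[[0,0,0],[0,0,0],-1],[[0,0,0],[0,0,0],-1],[[0,0,0],[0,0,0],-1]]'
python3 - <<'E'
from h import *
import pickle
s=get_state(); p,d=camera('wrist'); pickle.dump((s,p,d),open('w5.pkl','wb')); cv2.imwrite('pics/w5.png',p)
print(s['ee_pos'],s['wrist_force'],s['width'],s['time'])
crop(p,240,140,370,270,6,'pics/w5c.png')
E
```

```text
time: 5.85
ee_pos: [593.2, -149.5, 285.9]
ee_rot: [-0.706, -0.029, 0.03, 0.707]
wrist_force: [-0.1, -0.1, -2.2]
width: 0.227
time: 6.35
ee_pos: [593.4, -149.5, 288.2]
ee_rot: [0.707, 0.03, -0.029, -0.706]
wrist_force: [-0.6, 0.1, -1.9]
width: 0.227
[ 593.4421539  -149.54114558  288.21597117] [-0.55708305  0.1025011  -1.85420233] 0.22652851506983346 6.35
```

View pics/w5c.png

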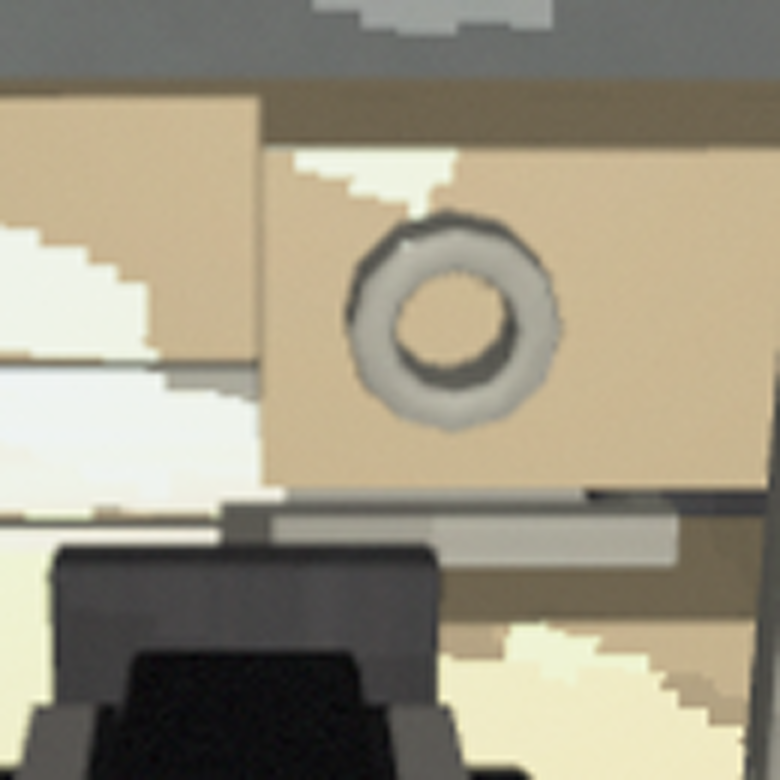

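Run:
```python
from h import *
import pickle
s,p,d=pickle.load(open('w5.pkl','rb'))
C=lambda c,z:onz('wrist',(np.array(c)+.5)/6-.5+[240,140],z,s)
S=C([(264,489),(764,489),(440,620),(755,620)],55);print('slot',S.round(1))
zt=s['ee_pos'][2]-256.5
T=C([(272,515),(677,515),(677,566),(440,566)],zt+18);print(T.round(1))
t=np.radians(4.8);u=np.array([np.cos(t),np.sin(t)]);v=np.array([-u[1],u[0]])
o=np.array((595.2,-151.5))
print('slot local',((S[:,:2]-o)@np.c_[u,v]).round(1)); print('arm local',((T[:,:2]-o)@np.c_[u,v]).round(1))
print('keyfront',(C([(590,500)],27)[:,:2]-o)@np.c_[u,v])
print(depthpt('wrist',[(340,230),(300,185),(340,250)],d,s).round(1))
```

```text
slot [[ 594.8 -143.4   55. ]
 [ 648.8 -138.9   55. ]
 [ 615.5 -157.    55. ]
 [ 650.3 -154.2   55. ]]
[[ 596.2 -148.2   49.7]
 [ 641.2 -144.5   49.7]
 [ 642.1 -150.5   49.7]
 [ 615.5 -152.7   49.7]]
slot local [[ 0.3  8.1]
 [54.4  8.1]
 [19.7 -7.2]
 [54.7 -7.3]]
arm local [[ 1.2  3.2]
 [46.4  3.1]
 [46.8 -3. ]
 [20.1 -2.9]]
keyfront [[40.80654722 -3.2403245 ]]
[[ 633.5 -148.8   48.8]
 [ 602.5 -117.3   61.3]
 [ 634.5 -161.3   53.5]]
```

```bash
python3 -m pendant '[[[0,0,0],[6,0.5,0],-1],[[0,0,0],[15,1.3,0],-1],[[0,0,0],[25,2.1,0],-1],[[0,0,0],[34,2.9,0],-1],[[0,0,0],[41,3.5,0],-1]]';python3 -m pendant '[[[0,0,0],[0,0,0],-1],[[0,0,0],[0,0,0],-1],[[0,0,0],[0,0,0],-1],[[0,0,0],[0,0,0],-1],[[0,0,0],[0,0,0],-1]]'
python3 - <<'E'
from h import *
import pickle
s=get_state(); p,d=camera('wrist'); pickle.dump((s,p,d),open('w6.pkl','wb'))
print(s['ee_pos'],s['wrist_force'],s['width'],s['time'])
crop(p,200,140,370,270,4.7,'pics/w6c.png')
E
```

```text
time: 6.9
ee_pos: [635.4, -145.8, 287.5]
ee_rot: [-0.706, -0.03, 0.03, 0.707]
wrist_force: [0.6, -0.1, -2.0]
width: 0.225
time: 7.4
ee_pos: [634.2, -146.1, 287.9]
ee_rot: [0.707, 0.03, -0.029, -0.706]
wrist_force: [-0.1, 0.3, -1.9]
width: 0.226
[ 634.21359738 -146.10778222  287.85861658] [-0.0509826   0.29128709 -1.86110233] 0.22576967340101706 7.4
```

View pics/w6c.png

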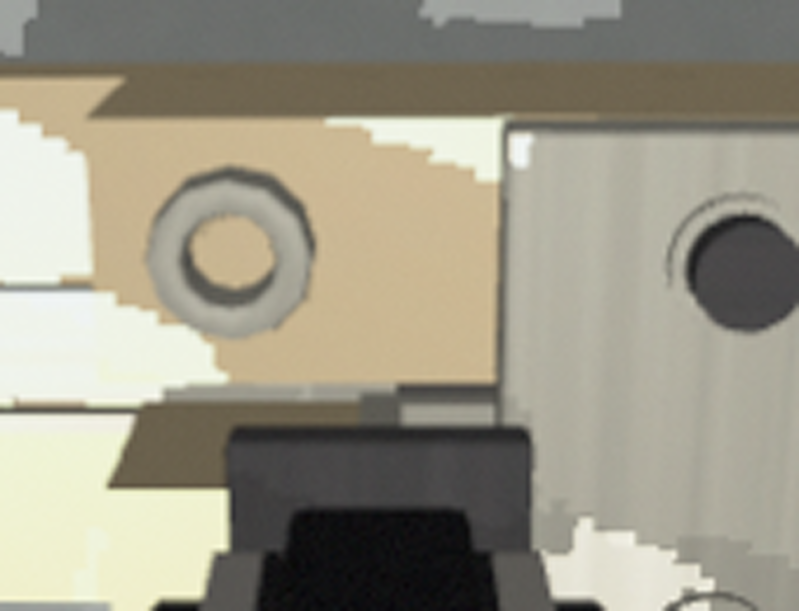

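```bash
python3 -m pendant '[[[0,0,0],[0,0,-2],-1],[[0,0,0],[0,0,-4],-1],[[0,0,0],[0,0,-6],-1],[[0,0,0],[0,0,-8],-1],[[0,0,0],[0,0,-9.5],-1]]';python3 -m pendant '[[[0,0,0],[0,0,0],-1],[[0,0,0],[0,0,0],-1],[[0,0,0],[0,0,0],-1],[[0,0,0],[0,0,0],-1],[[0,0,0],[0,0,0],-1]]'
python3 - <<'E'
from h import *
s=get_state()
print(s['ee_pos'],s['wrist_force'],s['width'],s['time'])
E
```

```text
time: 7.95
ee_pos: [634.4, -146.0, 277.9]
ee_rot: [-0.706, -0.029, 0.03, 0.707]
wrist_force: [0.2, 0.2, -1.6]
width: 0.225
time: 8.45
ee_pos: [634.4, -146.0, 278.3]
ee_rot: [0.706, 0.03, -0.029, -0.706]
wrist_force: [-0.0, 0.1, -1.0]
width: 0.229
[ 634.39665624 -146.02619215  278.3346645 ] [-0.00882112  0.07565596 -1.00492691] 0.22942718128858175 8.45
```

```bash
python3 -m pendant '[[[0,0,0],[-3,-0.25,0],-1],[[0,0,0],[-7,-0.6,0],-1],[[0,0,0],[-12,-1.0,0],-1],[[0,0,0],[-17,-1.4,0],-1],[[0,0,0],[-22,-1.8,0],-1]]'
```

```text
time: 8.95
ee_pos: [611.8, -147.9, 278.3]
ee_rot: [-0.706, -0.03, 0.029, 0.706]
wrist_force: [0.1, 0.5, -1.4]
width: 0.229
```

```bash
python3 -m pendant '[[[0,0,0],[-5,-0.4,0],-1],[[0,0,0],[-11,-0.9,0],-1],[[0,0,0],[-17,-1.4,0],-1],[[0,0,0],[-23,-1.9,0],-1],[[0,0,0],[-28,-2.4,0],-1]]'
```

```text
time: 9.45
ee_pos: [583.9, -150.3, 278.3]
ee_rot: [0.707, 0.03, -0.029, -0.706]
wrist_force: [0.9, 0.2, -1.2]
width: 0.228
```

```bash
python3 -m pendant '[[[0,0,0],[-5,-0.4,0],-1],[[0,0,0],[-11,-0.9,0],-1],[[0,0,0],[-17,-1.4,0],-1],[[0,0,0],[-22,-1.8,0],-1],[[0,0,0],[-26,-2.2,0],-1]]'
python3 - <<'E'
from h import *
import pickle
s=get_state(); p,d=camera('wrist'); pickle.dump((s,p,d),open('w7.pkl','wb'))
print(s['ee_pos'],s['wrist_force'],s['width'],s['time'])
crop(p,200,120,370,260,4.7,'pics/w7c.png')
E
```

```text
time: 9.95
ee_pos: [557.9, -152.5, 278.3]
ee_rot: [0.706, 0.03, -0.029, -0.706]
wrist_force: [-0.1, 0.2, -1.7]
width: 0.225
[ 557.92758413 -152.4543945   278.27321974] [-0.08843099  0.19015469 -1.66215818] 0.22504946870112552 9.95
```

View pics/w7c.png

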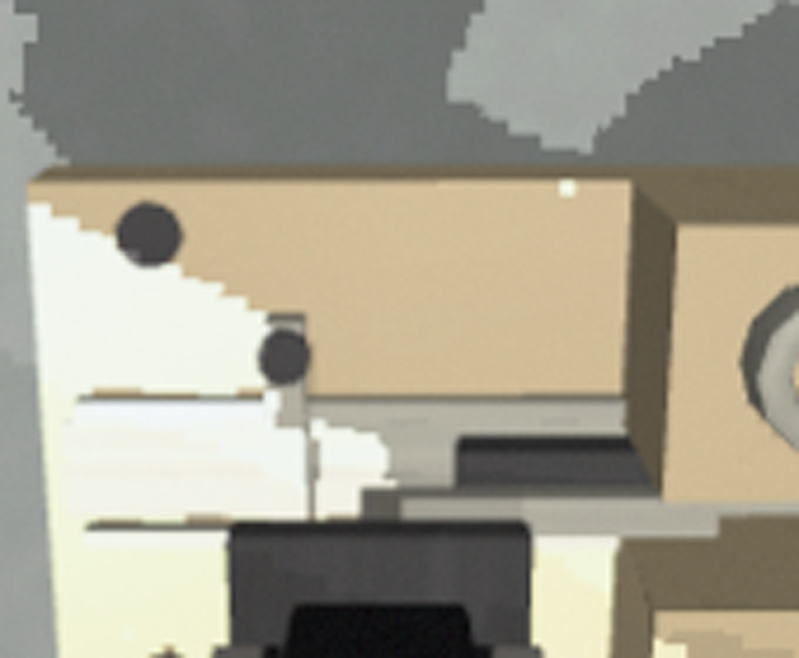

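Run:
```python
from h import *
import pickle
s,p,d=pickle.load(open('w7.pkl','rb'))
C=lambda c,z:onz('wrist',(np.array(c)+.5)/4.7-.5+[200,120],z,s)
t=np.radians(4.8);u=np.array([np.cos(t),np.sin(t)]);v=np.array([-u[1],u[0]]);o=np.array((595.2,-151.5))
loc=lambda X:((X[:,:2]-o)@np.c_[u,v]).round(1)
print('key',loc(C([(457,440),(457,485)],27)),'lip top',loc(C([(305,450)],24)),'lip foot',loc(C([(315,450)],18)),'tip',loc(C([(718,517)],s['ee_pos'][2]-238.5)))
```

```text
key [[-26.1   7.7]
 [-26.    0.6]] lip top [[-48.9   5.1]] lip foot [[-47.6   3.1]] tip [[10.7  0.3]]
```

```bash
python3 -m pendant '[[[0,0,0],[-4,-0.3,0],-1],[[0,0,0],[-8,-0.7,0],-1],[[0,0,0],[-12,-1.0,0],-1],[[0,0,0],[-15,-1.25,0],-1],[[0,0,0],[-17.5,-1.5,0],-1]]'
```

```text
time: 10.5
ee_pos: [540.6, -153.9, 278.2]
ee_rot: [0.706, 0.03, -0.029, -0.706]
wrist_force: [0.6, -0.1, -1.3]
width: 0.226
```

```bash
python3 -m pendant '[[[0,0,0],[-0.3,0,0],-1],[[0,0,0],[-0.6,0,0],-1],[[0,0,0],[-0.9,-0.1,0],-1],[[0,0,0],[-1.2,-0.1,0],-1],[[0,0,0],[-1.5,-0.1,0],-1]]'
```

```text
time: 11.0
ee_pos: [539.4, -154.0, 278.2]
ee_rot: [0.706, 0.03, -0.029, -0.706]
wrist_force: [0.5, -0.4, -1.8]
width: 0.229
```

```bash
python3 -m pendant '[[[0,0,0],[-0.2,0,0],-1],[[0,0,0],[-0.4,0,0],-1],[[0,0,0],[-0.6,0,0],-1],[[0,0,0],[-0.8,-0.1,0],-1],[[0,0,0],[-1,-0.1,0],-1]]'
```

```text
time: 11.5
ee_pos: [538.4, -154.1, 278.2]
ee_rot: [0.706, 0.03, -0.03, -0.706]
wrist_force: [0.3, 0.6, -0.8]
width: 0.221
```

```bash
python3 -m pendant '[[[0,0,0],[-0.2,0,0],-1],[[0,0,0],[-0.4,0,0],-1],[[0,0,0],[-0.6,0,0],-1],[[0,0,0],[-0.8,-0.1,0],-1],[[0,0,0],[-0.8,-0.1,0],-1]]'
```

```text
time: 12.0
ee_pos: [537.5, -154.2, 278.2]
ee_rot: [0.706, 0.03, -0.03, -0.706]
wrist_force: [-0.2, -0.5, -1.0]
width: 0.226
```

```bash
python3 -m pendant '[[[0,0,0],[-0.2,0,0],-1],[[0,0,0],[-0.4,0,0],-1],[[0,0,0],[-0.6,0,0],-1],[[0,0,0],[-0.8,-0.1,0],-1],[[0,0,0],[-0.8,-0.1,0],-1]]'
```

```text
time: 12.5
ee_pos: [536.7, -154.3, 278.2]
ee_rot: [0.706, 0.03, -0.03, -0.706]
wrist_force: [0.3, -0.1, -1.6]
width: 0.226
```

```bash
python3 -m pendant '[[[0,0,0],[-0.2,0,0],-1],[[0,0,0],[-0.4,0,0],-1],[[0,0,0],[-0.6,0,0],-1],[[0,0,0],[-0.6,0,0],-1],[[0,0,0],[-0.6,0,0],-1]]'
```

```text
time: 13.0
ee_pos: [536.2, -154.3, 278.2]
ee_rot: [0.706, 0.03, -0.029, -0.706]
wrist_force: [-0.2, 0.5, -1.5]
width: 0.222
```

Run:
```python
from h import *
import pickle
s=get_state(); p,d=camera('wrist'); pickle.dump((s,p,d),open('w8.pkl','wb'))
print(s['ee_pos'],s['wrist_force'],s['width'],s['time'])
crop(p,210,140,340,240,6,'pics/w8c.png')
```

```text
[ 536.16917221 -154.34305504  278.23113953] [-0.16462913  0.52362631 -1.47842046] 0.221726954191794 13.0
```

View pics/w8c.png

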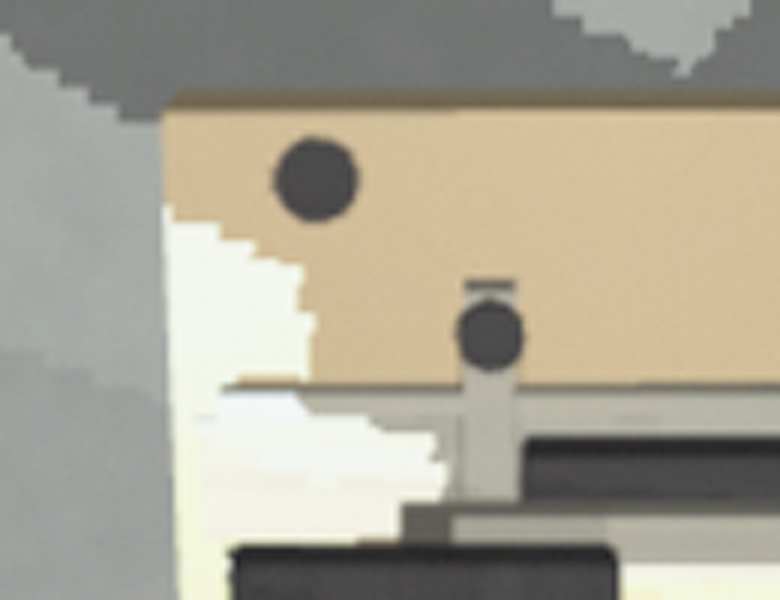

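```bash
python3 -m pendant '[[[0,0,0],[-0.1,0,0],-1],[[0,0,0],[-0.2,0,0],-1],[[0,0,0],[-0.3,0,0],-1],[[0,0,0],[-0.4,0,0],-1],[[0,0,0],[-0.4,0,0],-1]]'
```

```text
time: 13.55
ee_pos: [535.8, -154.3, 278.2]
ee_rot: [-0.706, -0.03, 0.029, 0.706]
wrist_force: [0.6, -0.4, -2.2]
width: 0.226
```

```bash
python3 -m pendant '[[[0,0,0],[-0.1,0,0],-1],[[0,0,0],[-0.2,0,0],-1],[[0,0,0],[-0.3,0,0],-1],[[0,0,0],[-0.4,0,0],-1],[[0,0,0],[-0.4,0,0],-1]]'
```

```text
time: 14.05
ee_pos: [535.4, -154.3, 278.2]
ee_rot: [-0.706, -0.03, 0.03, 0.706]
wrist_force: [0.6, -0.3, -0.9]
width: 0.23
```

```bash
python3 -m pendant '[[[0,0,0],[-0.1,0,0],-1],[[0,0,0],[-0.2,0,0],-1],[[0,0,0],[-0.3,0,0],-1],[[0,0,0],[-0.4,-0.1,0],-1],[[0,0,0],[-0.4,-0.1,0],-1]]'
```

```text
time: 14.55
ee_pos: [535.0, -154.4, 278.2]
ee_rot: [0.706, 0.03, -0.029, -0.706]
wrist_force: [0.8, 0.1, -1.5]
width: 0.226
```

```bash
python3 -m pendant '[[[0,0,0],[-0.1,0,0],-1],[[0,0,0],[-0.2,0,0],-1],[[0,0,0],[-0.3,0,0],-1],[[0,0,0],[-0.4,0,0],-1],[[0,0,0],[-0.4,0,0],-1]]'
```

```text
time: 15.05
ee_pos: [534.7, -154.4, 278.3]
ee_rot: [0.707, 0.03, -0.029, -0.706]
wrist_force: [1.0, -0.3, -1.7]
width: 0.223
```

```bash
python3 -m pendant '[[[0,0,0],[-0.1,0,0],-1],[[0,0,0],[-0.2,0,0],-1],[[0,0,0],[-0.3,0,0],-1],[[0,0,0],[-0.4,0,0],-1],[[0,0,0],[-0.4,0,0],-1]]'
```

```text
time: 15.55
ee_pos: [534.3, -154.4, 278.4]
ee_rot: [0.707, 0.03, -0.029, -0.706]
wrist_force: [4.1, 0.6, -2.0]
width: 0.228
```

```bash
python3 -m pendant '[[[0,0,0],[-0.1,0,0],-1],[[0,0,0],[-0.1,0,0],-1],[[0,0,0],[-0.1,0,0],-1],[[0,0,0],[-0.1,0,0],-1],[[0,0,0],[-0.1,0,0],-1]]'; python3 -c "
from h import *
s=get_state();print(s['wrist_force'],s['wrist_torque'])
p,d=camera('wrist');crop(p,210,140,340,240,6,'pics/w9c.png')"
```

```text
time: 16.05
ee_pos: [534.2, -154.4, 278.4]
ee_rot: [0.707, 0.03, -0.029, -0.706]
wrist_force: [4.9, 0.7, -0.6]
width: 0.228
[ 4.90451602  0.65349986 -0.55233618] [ 0.0957234  -1.33017264 -0.01477926]
```

View pics/w9c.png

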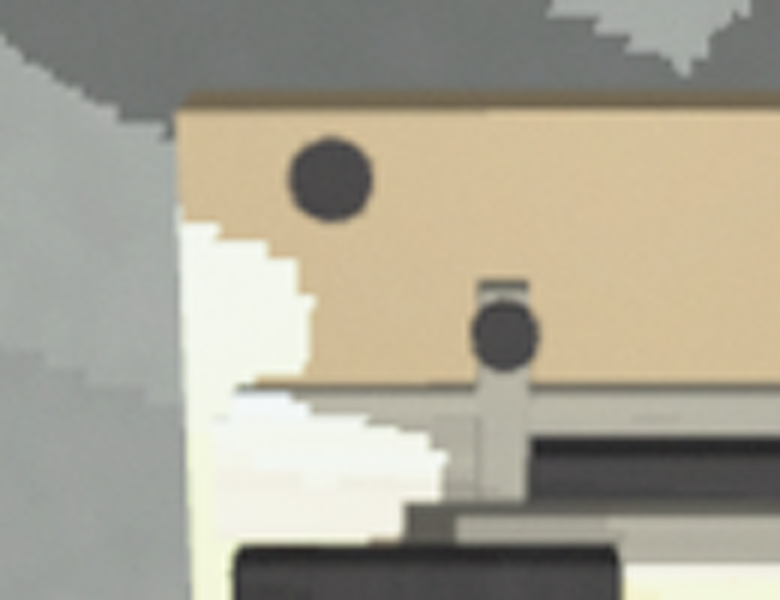

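```bash
python3 -m pendant '[[[0,0,0],[0,0,0],-1],[[0,0,0],[0,0,0],-1],[[0,0,0],[0,0,0],-1],[[0,0,0],[0,0,0],-1],[[0,0,0],[0,0,0],-1]]'; python3 -m pendant '[[[0,0,0],[1,0.1,0],-1],[[0,0,0],[2,0.2,0],-1],[[0,0,0],[4,0.3,0],-1],[[0,0,0],[5,0.4,0],-1],[[0,0,0],[5,0.4,0],-1]]'; python3 -m pendant '[[[0,0,0],[0,0,4],-1],[[0,0,0],[0,0,10],-1],[[0,0,0],[0,0,18],-1],[[0,0,0],[0,0,30],-1],[[0,0,0],[0,0,45],-1]]';  python3 -m pendant '[[[0,0,0],[0,0,20],-1],[[0,0,0],[0,0,45],-1],[[0,0,0],[0,0,65],-1],[[0,0,0],[0,0,65],-1],[[0,0,0],[0,0,65],-1]]'; python3 -c "
from h import *
s=get_state();print(s['ee_pos'],s['wrist_force'],s['wrist_torque'])
p,d=camera('wrist');cv2.imwrite('pics/w10.png',p)"
```

```text
time: 16.6
ee_pos: [534.2, -154.4, 278.4]
ee_rot: [0.707, 0.03, -0.029, -0.706]
wrist_force: [5.4, -0.2, -1.5]
width: 0.226
time: 17.1
ee_pos: [539.0, -154.0, 277.8]
ee_rot: [-0.706, -0.029, 0.03, 0.707]
wrist_force: [-0.1, -0.6, -1.7]
width: 0.222
time: 17.6
ee_pos: [539.0, -154.0, 324.3]
ee_rot: [-0.706, -0.03, 0.03, 0.707]
wrist_force: [0.8, 1.5, -1.4]
width: 0.227
time: 18.1
ee_pos: [539.0, -154.0, 388.6]
ee_rot: [0.707, 0.03, -0.029, -0.706]
wrist_force: [-0.3, 0.3, -2.5]
width: 0.22
[ 538.9894249  -153.98439602  388.59062376] [-0.33296188  0.28072796 -2.54768038] [ 0.03996978  0.04101452 -0.0103214 ]
```

View pics/w10.png

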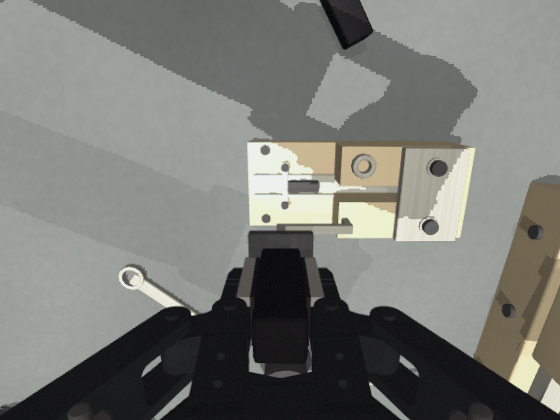

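```bash
python3 -m pendant '[[[0,0,0],[0,45,0],-1],[[0,0,-1],[8,90,0],-1],[[0,0,-2],[16,135,0],-1],[[0,0,-3],[24,180,0],-1],[[0,0,-3],[32,225,0],-1]]'; python3 -m pendant '[[[0,0,0],[4,45,0],-1],[[0,0,0],[6.8,90,0],-1],[[0,0,0],[6.8,130,-5],-1],[[0,0,0],[6.8,160,-20],-1],[[0,0,0],[6.8,174.7,-30],-1]]';python3 -m pendant '[[[0,0,0],[0,0,-5],-1],[[0,0,0],[0,0,-10],-1],[[0,0,0],[0,0,-10],-1],[[0,0,0],[0,0,-10],-1],[[0,0,0],[0,0,-10],-1]]'
python3 - <<'E'
from h import *
import pickle
s=get_state(); p,d=camera('wrist'); pickle.dump((s,p,d),open('w11.pkl','wb'));cv2.imwrite('pics/w11.png',p)
print(s['ee_pos'],s['ee_rot'],s['wrist_force'],s['width'],s['time'])
crop(p,230,140,370,270,5.5,'pics/w11c.png')
E
```

```text
time: 18.65
ee_pos: [571.0, 72.8, 386.6]
ee_rot: [0.707, 0.01, -0.012, -0.707]
wrist_force: [1.5, -0.6, -1.0]
width: 0.228
time: 19.15
ee_pos: [577.2, 248.1, 355.3]
ee_rot: [0.707, 0.011, -0.013, -0.707]
wrist_force: [-0.0, -1.9, -2.5]
width: 0.226
time: 19.65
ee_pos: [578.2, 244.7, 349.1]
ee_rot: [-0.707, -0.011, 0.01, 0.707]
wrist_force: [-0.2, 0.4, -1.1]
width: 0.228
[578.15432    244.72334502 349.1217332 ] [-0.70690263 -0.01103887  0.01004554  0.70715338] [-0.2143595   0.42843721 -1.08315997] 0.22818842854157842 19.65
```

View pics/w11c.png

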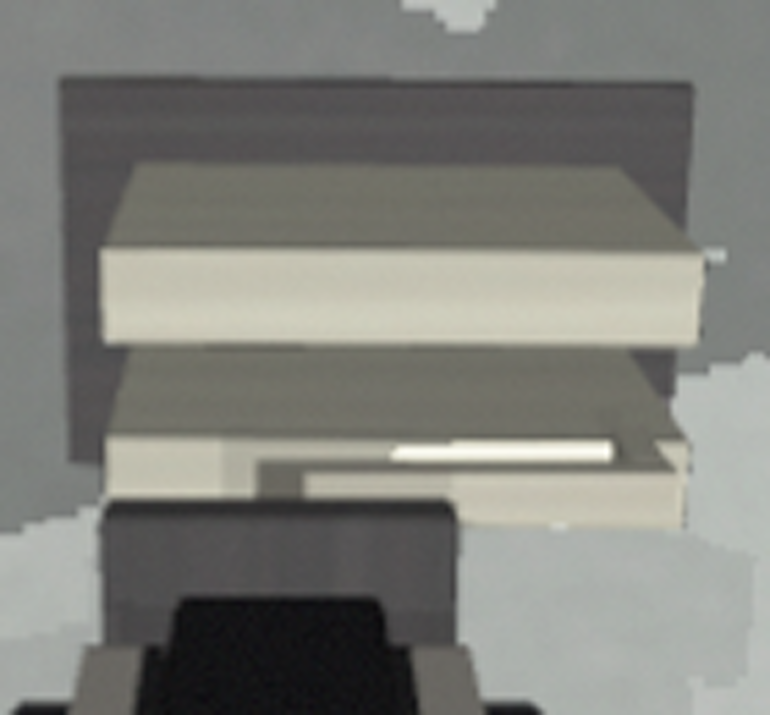

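Run:
```python
from h import *
import pickle
s,p,d=pickle.load(open('w11.pkl','rb'))
C=lambda c,z:onz('wrist',(np.array(c)+.5)/5.5-.5+[230,140],z,s)
print('cheeks',C([(105,345),(698,345),(108,437),(685,437)],72).round(1))
T=C([(305,472),(672,472),(686,528),(460,524)],s['ee_pos'][2]-238.5);print(T.round(1))
```

```text
cheeks [[553.5 250.   72. ]
 [637.1 252.5  72. ]
 [553.9 236.3  72. ]
 [636.6 238.8  72. ]]
[[581.2 246.  110.6]
 [625.8 247.3 110.6]
 [628.3 240.  110.6]
 [600.4 239.8 110.6]]
```

```bash
python3 -m pendant '[[[0,0,0],[0,1.2,-12],-1],[[0,0,0],[0,1.2,-25],-1],[[0,0,0],[0,1.2,-40],-1],[[0,0,0],[0,1.2,-52],-1],[[0,0,0],[0,1.2,-60],-1]]'; python3 -m pendant '[[[0,0,0],[0,0,-7],-1],[[0,0,0],[0,0,-14],-1],[[0,0,0],[0,0,-19],-1],[[0,0,0],[0,0,-20],-1],[[0,0,0],[0,0,-20],-1]]'
```

```text
time: 20.2
ee_pos: [577.6, 246.8, 285.8]
ee_rot: [0.707, 0.01, -0.012, -0.707]
wrist_force: [-0.0, -0.3, -0.9]
width: 0.228
time: 20.7
ee_pos: [577.9, 246.9, 268.3]
ee_rot: [-0.707, -0.011, 0.011, 0.707]
wrist_force: [-0.0, 0.4, -1.3]
width: 0.223
```

```bash
python3 -m pendant '[[[0,0,0],[0,0,-0.5],-1],[[0,0,0],[0,0,-1],-1],[[0,0,0],[0,0,-1.5],-1],[[0,0,0],[0,0,-1.5],-1],[[0,0,0],[0,0,-1.5],-1]]'
```

```text
time: 21.2
ee_pos: [577.9, 246.9, 266.8]
ee_rot: [-0.707, -0.011, 0.011, 0.707]
wrist_force: [0.8, 1.0, -2.3]
width: 0.226
```

```bash
python3 -m pendant '[[[0,0,0],[0,0,-0.2],-1],[[0,0,0],[0,0,-0.4],-1],[[0,0,0],[0,0,-0.6],-1],[[0,0,0],[0,0,-0.6],-1],[[0,0,0],[0,0,-0.6],-1]]'
```

```text
time: 21.7
ee_pos: [577.9, 246.9, 266.4]
ee_rot: [-0.707, -0.011, 0.011, 0.707]
wrist_force: [-0.8, -0.7, 1.5]
width: 0.226
```

Seated (the upward force appeared). Release.

```bash
python3 -m pendant '[[[0,0,0],[0,0,0],-0.3],[[0,0,0],[0,0,0],0],[[0,0,0],[0,0,0],0.3],[[0,0,0],[0,0,0],0.7],[[0,0,0],[0,0,0],1]]'; python3 -m pendant '[[[0,0,0],[0,0,0],1],[[0,0,0],[0,0,20],1],[[0,0,0],[0,0,50],1],[[0,0,0],[0,0,90],1],[[0,0,0],[0,0,130],1]]'; python3 -m pendant '[[[0,0,0],[0,0,10],1],[[0,0,0],[0,0,10],1],[[0,0,0],[0,0,10],1],[[0,0,0],[0,0,10],1],[[0,0,0],[0,0,10],1]]'
python3 - <<'E'
from h import *
import pickle
s=get_state(); p,d=camera('wrist'); pickle.dump((s,p,d),open('w12.pkl','wb'))
print(s['ee_pos'],s['wrist_force'],s['width'],s['time'])
crop(p,230,130,360,240,6,'pics/w12c.png')
p,d=camera('scene'); cv2.imwrite('pics/scene12.png',p)
p,d=camera('top'); cv2.imwrite('pics/top12.png',p);crop(p,80,110,345,260,3,'pics/t12.png')
E
```

```text
time: 22.2
ee_pos: [577.9, 246.9, 266.1]
ee_rot: [-0.707, -0.011, 0.011, 0.707]
wrist_force: [0.3, 0.8, -1.3]
width: 0.954
time: 22.7
ee_pos: [577.7, 246.8, 397.2]
ee_rot: [0.707, 0.011, -0.011, -0.707]
wrist_force: [1.3, 0.2, -0.7]
width: 0.995
time: 23.2
ee_pos: [577.9, 246.9, 404.1]
ee_rot: [0.707, 0.01, -0.012, -0.707]
wrist_force: [0.2, 0.3, -0.2]
width: 1.0
[577.91811224 246.90241817 404.12600838] [ 0.24182966  0.34430243 -0.19180393] 0.9997672572792058 23.2
```

View pics/w12c.png

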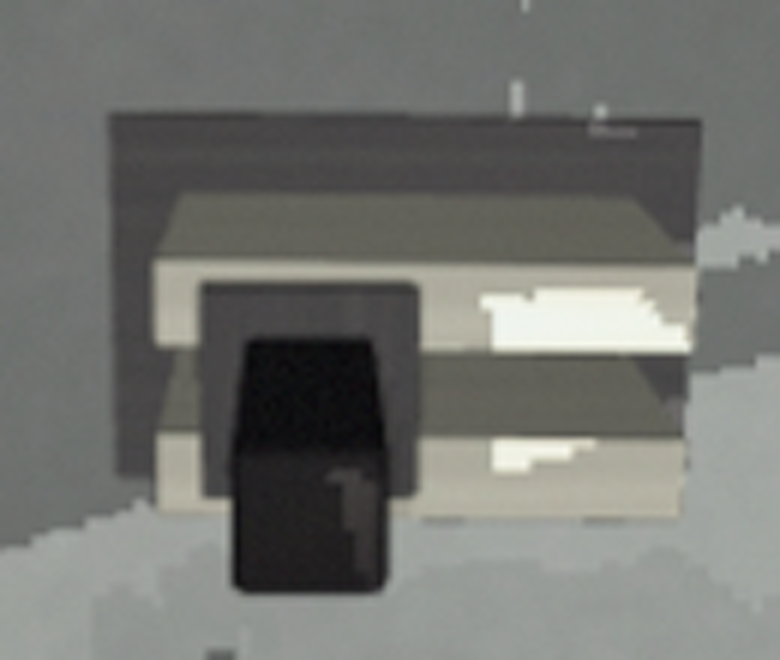

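View pics/t12.png

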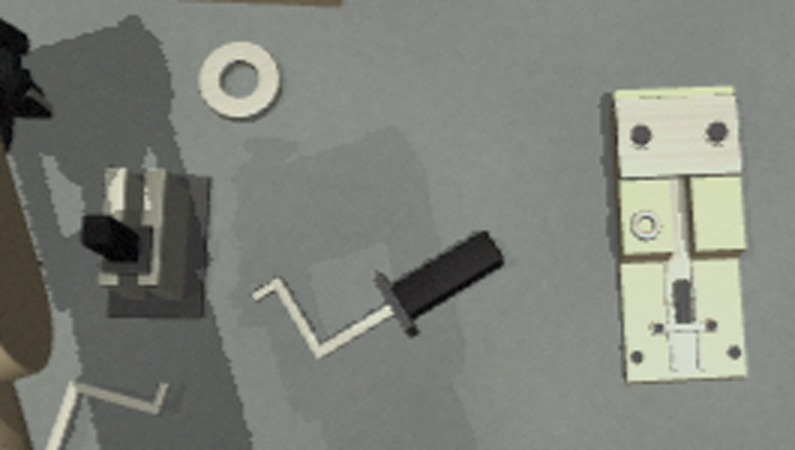

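View pics/scene12.png

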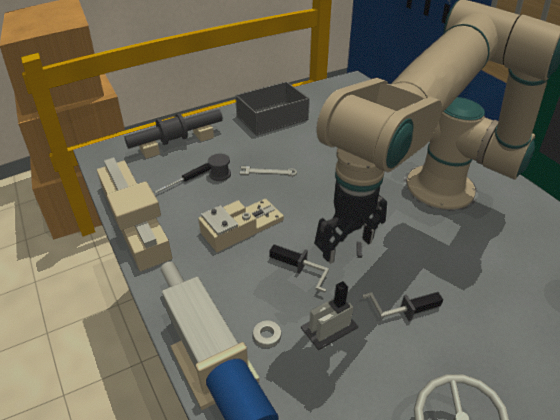

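Run:
```python
from h import *
import pickle
s,p,d=pickle.load(open('w12.pkl','rb'))
C=lambda c,z:onz('wrist',(np.array(c)+.5)/6-.5+[230,130],z,s)
print('handle',C([(234,448),(387,448),(234,592),(387,592)],140).mean(0).round(1),'guard',C([(202,283),(420,283),(200,496),(418,496)],78).mean(0).round(1),'cheek',C([(155,260),(697,264),(157,513),(680,518)],72).round(1))
k=onz('top',(np.array([[682,282],[682,322]])+.5)/3-.5+[80,110],27); 
u=np.array([np.cos(.0838),np.sin(.0838)]);print('key',k.round(1),(k[:,:2]-[595.2,-151.5])@u)
print(get_state()['time']); sign_off()
```

```text
handle [577.5 245.5 140. ] guard [577.4 245.5  78. ] cheek [[553.  264.1  72. ]
 [636.5 266.2  72. ]
 [553.7 223.   72. ]
 [637.5 224.9  72. ]]
key [[ 578.2 -152.2   27. ]
 [ 547.8 -152.6   27. ]] [-16.99443735 -47.33133801]
23.35
the job is handed in; nothing more can be done
```

The key is out of the slot, lying on the ledge against the lip, and the pick is back in its rest. I handed the job in at 23.4 s. No verdict is reported.

- **The pick used:** I took the upright pick in the rest, not the two lying on the table. Its arm length, guard and handle matched the sizes given.
- **The pull:** I lowered the hook behind the key's back end and dragged the key out. Contact with the lip showed as a rise in wrist force, and I held a steady 4 to 5.4 N for about 1 s. No wrist reading during the drag went above 5.4 N.
- **The key at the end:** In the top picture it lies about 17 to 47 mm in front of the mouth, centre about -32 mm, snug against the lip.
- **The pick at the end:** In the last wrist picture it stands upright and released, with the guard on the cheeks and the hook along the rest's +x. Its axis is within about 2 mm of the seat. The gripper is open and clear above it.
- **Bystanders:** The nut, bearing, wrench, driver, bushing and spare key look unmoved in the last pictures. I judged them by eye and did not measure them.
- **Checks that disagreed:** Camera depth read heights about 2 mm low, so I relied on the known heights instead. The two cameras put the lip 2 to 3 mm apart, so I found contact by force.

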